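Close a pewter mould and bring it to the pouring gate

ROBOT

A 6-joint arm with a two-finger parallel gripper is mounted at the origin on the work surface. World frame = base frame: x ahead of the robot, y to its left, z up, the work surface at z = 0. Lengths are in m, angles in rad, forces in N, time in s.
With the tool pointing down it reaches from about 0.35 to 0.875 m from the base axis. Payload 4.2 kg.
Tool frame: the origin (TCP) lies between the finger pads; the fingertips stand env.tcp_to_tips ahead of it and the grasp point (between the pads) is the TCP (env.tcp_to_tips is the distance from the TCP to the fingertips, in m); z points along the fingers, y is the line along which they close (so a half turn about z gives the same grasp; the last joint's range is limited). The gripper opens to 85 mm and grips with 20 to 120 N. Pads are 22 mm wide; open, the fingers measure 114 mm over their backs; the gripper's body (76 mm by 85 mm) begins 54 mm behind the grasp point. The pads swing forward as they close: fully open they stand 13 mm farther back than shut.
Start: joints at [0.259, 0.385, 0.008, 0, -1.194, -0.259], TCP at [0.625, 0, 0.25] pointing down, gripper open.
Joint ranges: [-3.14, 3.14], [-1.21, 2.06], [-1.07, 1.41], [-3.16, 2.05], [-2.99, -0.16], [-3.1, 3.1]. Speed limits (rad/s): [2.79, 2.79, 3.14, 3.14, 3.14, 3.14].

INTERFACE

Orientations are given as a 3x3 rotation matrix whose columns are the frame's x, y, z axes.
In Python, from station import state, capture, camera_model, job_done, regions_of, tip_of, env gives the robot as it stands. The module is installed in compiled form; this text tells all that it offers.
- The arm moves only by the shell command python3 -m crank 'ROWS'. ROWS is JSON, one flat list of numbers, 7 for each row, row after row: the shift along the tool's x, y, z as a fraction of full scale, then the turn, a rotation vector about the tool's x, y, z as a fraction of full scale, then the closure, from -1 (fully open) to 1 (shut). In form: [dx, dy, dz, ax, ay, az, grip, dx, dy, dz, ax, ay, az, grip, ...]. A call has 1 to 12 rows; each row shifts and turns the commanded pose from where the row before left it, along the tool's axes as they then stand; what a row does not reach is not made up. Full scale, the value 1, is 0.75 m for a shift and 60 degrees for a turn. A row lasts 1/8 s, in which the tool goes at most 62.5 mm and 10.7 degrees, less where a joint would pass 70% of its speed; a pose out of reach is approached as far as the arm can. A call with a number of a shift or a turn outside -1 to 1 is refused whole. A call with a gripper value outside its range is refused whole. The fingers move at their own pace and stop on an object; the grip force is fixed at half the most. Time passes only in rows, so rows that do not move let the fingers close. It gives the time, the measured TCP pose, the force, the opening and the grip force at its end, in the units of the state.
- state(): the state, without advancing time (a new reading comes with each control period).
- capture(name): name is "scene" or "side" or "wrist"; returns the picture (384x512x3 uint8, red, green, blue); there is no depth.
- camera_model(name): a dict with "K" (3x3 intrinsics, pixels), "rvec" (rotation vector, rad) and "tvec" (3), from world to camera coordinates, as OpenCV has them. Camera axes: x right, y down, z forward; pixel columns grow to the right and rows downward; lengths in m; the calibration is good to about 2 mm. A picture is of the moment at which its call begins: read the wrist's pose just before it. camera_model takes no time and is no camera call; for the wrist camera it gives the pose at the moment of the call.
- job_done(): hands the job in; it is judged then, once.
Trained networks look in the newest picture that a camera, given by its name, has taken for a name from the list of things; names that differ only in an ending like _2 or _b are one class to them, and where a whole thing is asked for, a point or a joint stands for the part that bears it (a point fixed in the world has none). Each returns a list of dicts, best first, with "p" (0 to 1); they miss things now and then, are a little off and sometimes report something else, mostly with a low value. They report only what shows in the picture. A call takes as long as a camera call. They do not tell look-alikes from the thing itself.
- regions_of(label, camera): "region" (384x512 bool, what is visible of it) and "uv" ([column, row] in pixels, amid what is visible of it).
- tip_of(label, camera): "uv" ([column, row] in pixels: a listed point, or the origin of a listed thing).
The state is a dict: "time": time; "joint_positions": joint angles; "qd": joint speeds; "joint_torque": joint torques, N m; "position": TCP position; "tcp_rot": TCP orientation; "ft_force": force on the tool from outside, world axes, zero at the start; "wrist_torque": the same for the moment, N m; "opening": finger opening in m; "grasp_force": force on a finger pad.
Only numpy, scipy, OpenCV 4.12 (cv2) and the standard library are available. Lean on these libraries where they do the work, as an engineer would, in place of code of your own. Each camera call takes 0.05 s, during which the arm holds its last target. There are 200 camera calls.

TASK

Gently lower the upper mould half (the holed aluminium plate with the wooden grip) over the two pins of the lower half on the sled, large hole on the large pin, until it rests flush. Then slide the sled along its rails until the closed mould is fully home against the gate block, and after that swing the clamp lever all the way round, until it lies along the rails, to lock it. Leave the other things on the bench where they are.

Things in the scene. Friction and masses are not known exactly. Their poses are not given: they have to be found in the camera images.
- top_half: upper mould half, loose: aluminium plate 100 (x) x 80 (y) x 24 high with two through holes; centred on top an upright dark wooden grip 70 (x) x 18 (y) x 40 high (64 high in all). Starts flat on the bench, grip up. Origin at the centre of the plate's underside, z up. Seated, its axes are parallel to the stand's, same way round
- big_hole (a point): centre of the 16 mm hole at the plate's underside; 32 mm along +x and 22 mm along +y of the plate's centre
- small_hole (a point): centre of the 12 mm hole at the plate's underside; 32 mm along -x and 22 mm along -y of the plate's centre
- stand: pouring stand, fixed dark steel base 330 (x) x 120 (y), two rails along x. Origin under the centre of the base. The gate block, 50 x 110, with a small trough on top (86 above the bench), stands across the +x end, its face 91 from the origin. The sled runs towards it (+x); the lever is on the +y side
- sled (a joint): position of the sled along the stand's +x axis, m: 0 is farthest from the gate block, 0.080 is fully home against it; starts between 0 and 0.035. The sled carries the lower mould half (aluminium, 100 x 80, its top 56 above the bench) with two upright steel pins 30 high with tapered noses; it slides with about 3 N
- big_pin (a point): foot of the 14 mm pin, on the lower half's top face (56 above the bench); 32 mm along +x and 22 mm along +y of the lower half's centre. Axes as the stand's
- small_pin (a point): foot of the 10 mm pin, on the same face; 32 mm along -x and 22 mm along -y of the lower half's centre
- sled_post (a point): grip point of the sled's upright steel post, 16 mm in diameter, from 34 to 89 above the bench, at the sled's end away from the gate block (85 mm from the lower half's centre); the point lies on its axis 74 above the bench
- lever (a joint): angle of the clamp lever about a vertical axis, rad: 0 points out sideways (+y of the stand, open), 1.57 lies along the rails towards the -x end (locked); turns counter-clockwise seen from above; starts between 0 and 0.3; takes about 1.5 N at the knob
- lever_knob (a point): grip point on the axis of the lever's upright round black knob, 16 mm in diameter, from 37 (top of the flat arm) to 85 above the bench, 80 mm from the hinge; the point is 72 above the bench
- lever_hinge (a point): the lever's hinge axis, 37 above the bench
- blank_half: bystander: plain aluminium mould block, 90 x 70 x 20, without holes or handle; origin under its centre
- cup: bystander: brass cup, 68 across, 80 high; origin under its centre
- hammer: bystander: hammer lying on the bench; origin on the bench under its middle
- ingot: bystander: cast metal bar 110 x 32 x 18; origin under its centre
- pot: bystander: copper bowl, 90 across, 65 high; origin under its centre
- jar: bystander: closed steel can, 66 across, 100 high; origin under its centre
- collar: bystander: copper ring, 60 across, 20 high; origin under its centre
There are look-alikes about, which are no part of the job. Leave any green, pink or turquoise look-alike of the top_half alone.

How it is judged:
By the outcome, as a careful person would: the job done as asked, in the order asked, and still so for the second after the job is handed in, with the robot touching nothing.
It also fails if it takes over 70 s, if anything falls off the work surface, if the arm or the gripper's body presses on something with over 40 N, if the wrist force passes 120 N, or if a joint passes its speed limit or range.

## Working session

There is one attempt and no reset: what is moved stays moved. The work goes in short steps, Python scripts to look and compute and a shell command to move; the robot and the scene stay as the last step left them, time stands still between calls to the robot, and variables do not carry over. Pictures are saved under pics/ and viewed, at most 10 in all, crops included, and the job is handed in when it is done.

```bash
mkdir -p pics
cat > h.py <<'E'
import numpy as np, cv2
from station import *
def save(n,f,crop=None,s=1):
    im=capture(n)[:,:,::-1]
    if crop: a,b,c,d=crop; im=im[b:d,a:c]
    im=cv2.resize(im,None,fx=s,fy=s,interpolation=cv2.INTER_CUBIC); cv2.imwrite('pics/'+f,im)
def ray(n,uv,m=None):
    m=m or camera_model(n); R=cv2.Rodrigues(np.array(m['rvec'],float))[0]; t=np.array(m['tvec'],float).ravel()
    K=np.array(m['K'],float); d=R.T@np.linalg.solve(K,[uv[0],uv[1],1.]); return -R.T@t,d
def atz(n,uv,z,m=None):
    o,d=ray(n,uv,m); return o+d*(z-o[2])/d[2]
def proj(n,P,m=None):
    m=m or camera_model(n)
    return cv2.projectPoints(np.array(P,float).reshape(-1,1,3),np.array(m['rvec'],float),np.array(m['tvec'],float),np.array(m['K'],float),None)[0][:,0]
E
python3 - <<'E'
from h import *
a=capture('scene');b=capture('side')
cv2.imwrite('pics/a.png',cv2.resize(a[:,:,::-1],(800,600)));cv2.imwrite('pics/b.png',cv2.resize(b[:,:,::-1],(800,600)))
H=dict(top_half=0,big_hole=0.024,small_hole=0.024,stand=0,big_pin=.056,small_pin=.056,sled_post=.074,lever_knob=.072,lever_hinge=.037)
for c in('scene','side'):
  for l,z in H.items():
    for r in tip_of(l,c)[:4]:
      print(c,l,round(r['p'],2),np.round(r['uv']),np.round(atz(c,r['uv'],z)[:2],4))
s=state();print(s['time'],env.tcp_to_tips,s['position'],s['tcp_rot'],s['ft_force'])
for c in('scene','side','wrist'): print(c,ray(c,(256,192)))
E
```

```text
scene top_half 0.95 [248. 214.] [ 0.4798 -0.0297]
scene top_half 0.87 [195. 234.] [ 0.3829 -0.1976]
scene top_half 0.75 [130. 257.] [ 0.2683 -0.3749]
scene top_half 0.65 [237. 242.] [ 0.517  -0.1643]
scene big_hole 0.81 [251. 242.] [ 0.5683 -0.1641]
scene big_hole 0.76 [246. 205.] [ 0.4648 -0.0166]
scene big_hole 0.67 [118. 257.] [ 0.2564 -0.4065]
scene big_hole 0.63 [201. 228.] [ 0.3987 -0.1844]
scene small_hole 0.91 [227. 245.] [ 0.5124 -0.2104]
scene small_hole 0.81 [180. 237.] [ 0.3664 -0.2499]
scene small_hole 0.78 [255. 222.] [ 0.5332 -0.076 ]
scene small_hole 0.64 [148. 253.] [ 0.324  -0.3508]
scene stand 0.79 [300. 191.] [0.5774 0.1717]
scene big_pin 0.56 [305. 174.] [0.5794 0.2061]
scene small_pin 0.67 [283. 175.] [0.5151 0.1598]
scene small_pin 0.54 [251. 160.] [0.3634 0.191 ]
scene sled_post 0.57 [280. 161.] [0.4755 0.2122]
scene lever_knob 0.51 [321. 155.] [0.5896 0.3247]
scene lever_hinge 0.55 [313. 170.] [0.5848 0.2682]
side top_half 0.9 [341. 164.] [ 0.251  -0.3515]
side top_half 0.87 [303. 180.] [ 0.3729 -0.2047]
side big_hole 0.75 [349. 159.] [ 0.2205 -0.3507]
side b
[... 628 characters left out ...]
 lever_knob 0.49 [196. 249.] [0.5937 0.3294]
side lever_hinge 0.58 [207. 243.] [0.5851 0.2599]
side lever_hinge 0.39 [263. 177.] [ 0.5068 -0.1295]
1.0 0.019 [6.25000443e-01 4.95242923e-05 2.50311217e-01] [[ 2.69921546e-05 -9.99999999e-01  4.20457779e-05]
 [-1.00000000e+00 -2.69923779e-05 -5.31153713e-06]
 [ 5.31267204e-06 -4.20456345e-05 -9.99999999e-01]] [-0.05029158 -0.91221841 -0.31531991]
scene (array([ 1.04922148, -0.96522806,  0.93178336]), array([-0.39560879,  0.68823545, -0.60816905]))
side (array([0.1557371 , 1.32540719, 1.02122376]), array([ 0.20623625, -0.79268055, -0.57369428]))
wrist (array([ 0.62407492, -0.08006602,  0.37414871]), array([ 0.01427938,  0.30524956, -0.95229697]))
```

View pics/a.png

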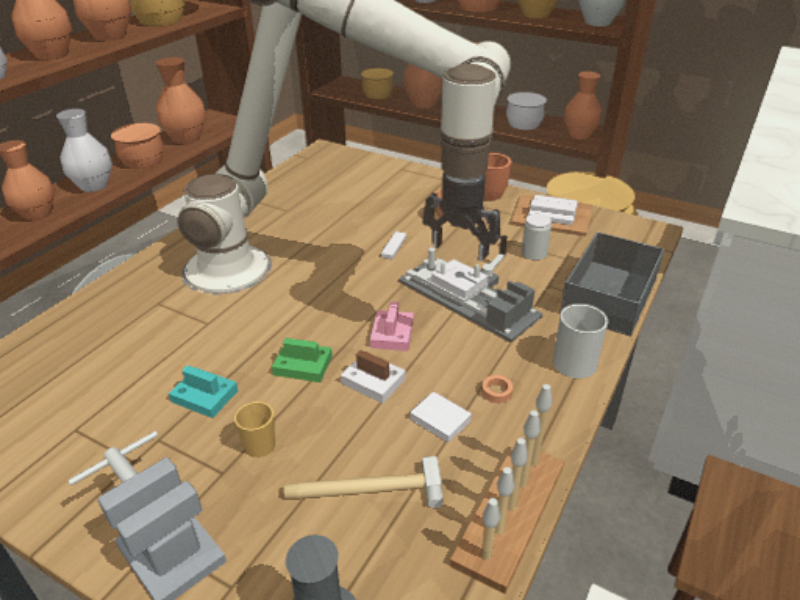

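View pics/b.png

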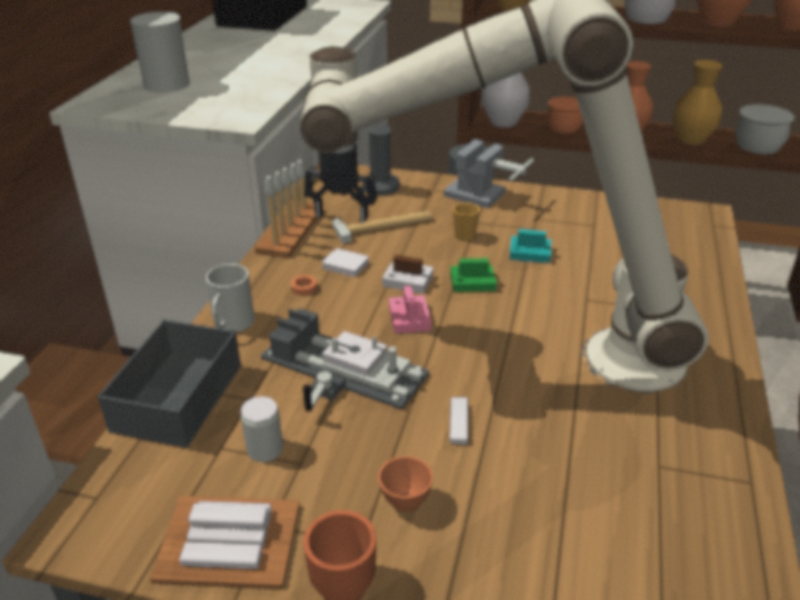

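In the scene picture (800x600 px) four things could be taken for top_half: the aluminium one with the brown grip at (373,373), and look-alikes in pink (392,325), green (302,358) and turquoise (203,390). I choose (373,373), at about world (0.53,-0.17). The stand is at (470,285). I'll go over my choice with the wrist camera and take a close crop.

```bash
python3 -m crank '[0.07,0.032,0,0,0,0,-1,0.07,0.032,0,0,0,0,-1,0.07,0.032,0,0,0,0,-1,0.07,0.032,0,0,0,0,-1,0,0,0,0,0,0,-1,0,0,0,0,0,0,-1]'
python3 - <<'E'
from h import *
m=camera_model('wrist');save('wrist','w1.png',s=1.5)
H=dict(top_half=0,big_hole=0.024,small_hole=0.024)
for l,z in H.items():
    for r in tip_of(l,'wrist')[:4]: print(l,round(r['p'],2),np.round(r['uv'],1),np.round(atz('wrist',r['uv'],z,m)[:2],4))
E
```

```text
time: 1.75
position: [0.5291, -0.2101, 0.2505]
tcp_rot: [[-0.001, -1.0, 0.0], [-1.0, 0.001, 0.0], [-0.0, -0.0, -1.0]]
ft_force: [-0.5, 0.8, 0.3]
opening: 0.0856
grasp_force: 0.0
top_half 0.96 [394.  169.4] [ 0.3782 -0.1968]
top_half 0.89 [264.7 193.7] [ 0.5239 -0.1681]
top_half 0.83 [296.7 305.6] [ 0.4821 -0.0158]
big_hole 0.77 [317.2 314.9] [ 0.4596 -0.0199]
big_hole 0.67 [373.5 195.2] [ 0.4065 -0.1741]
big_hole 0.55 [234.1 211.8] [ 0.5578 -0.1551]
small_hole 0.88 [421.9 145.6] [ 0.3621 -0.228 ]
small_hole 0.77 [269.1 287.8] [ 0.5187 -0.0583]
small_hole 0.73 [501.5  34.4] [ 0.3029 -0.3324]
small_hole 0.65 [292.3 179.9] [ 0.4948 -0.1914]
```

View pics/w1.png

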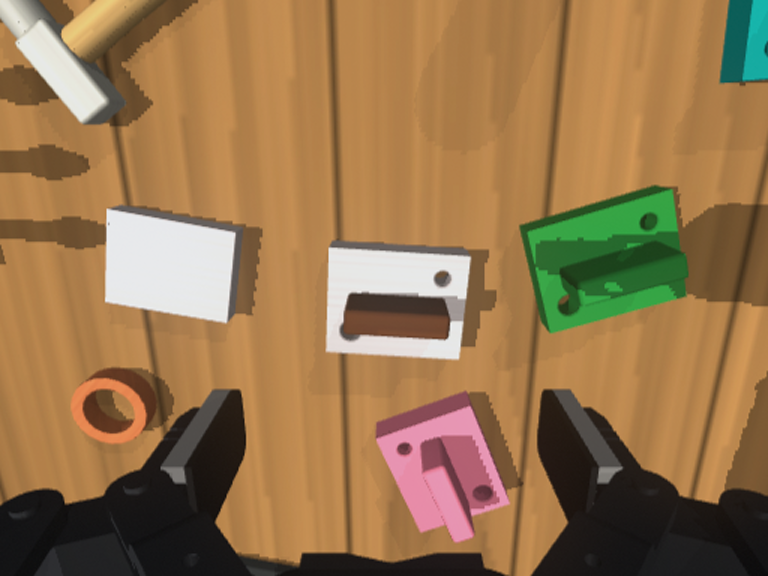

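The close view confirms it. The aluminium plate with the brown grip is centred at about (398,302) in the 1.5x image, its big hole at lower left (346,330) and its small hole at (443,278). Image-left is world +x, so its yaw is near 0. Green (605,258), pink (440,465) and turquoise are the look-alikes. Next I'll measure the top face exactly and then look at the stand.

```bash
cat >> h.py <<'E'
def white(im,z,roi,cam,m,th=175):
    a,b,c,d=roi; g=np.zeros(im.shape[:2],np.uint8); g[b:d,a:c]=(im[b:d,a:c].min(2)>th)
    g=cv2.morphologyEx(g,cv2.MORPH_CLOSE,np.ones((3,3)))
    n,L,S,_=cv2.connectedComponentsWithStats(g); i=1+np.argmax(S[1:,4]); p=np.argwhere(L==i)[:,::-1]
    h=cv2.convexHull(p.astype(np.float32))[:,0]
    w=np.array([atz(cam,q,z,m)[:2] for q in h]); return cv2.minAreaRect((w*1000).astype(np.float32)),h
E
python3 - <<'E'
from h import *
m=camera_model('wrist');im=capture('wrist')
for th in(150,175,200):
  r,h=white(im,.024,(205,150,325,250),'wrist',m,th); print(th,r,h.min(0),h.max(0))
# grip
hsv=cv2.cvtColor(im,cv2.COLOR_RGB2HSV)
print(im[172,300],im[163,260],im[212,240],im[200,260])
E
python3 -m crank '[-0.083,-0.016,0,0,0,0,-1,-0.083,-0.016,0,0,0,0,-1,-0.083,-0.016,0,0,0,0,-1,-0.083,-0.016,0,0,0,0,-1,-0.083,-0.016,0,0,0,0,-1,0,0,0,0,0,0,-1,0,0,0,0,0,0,-1]'
python3 - <<'E'
from h import *
m=camera_model('wrist');save('wrist','w2.png',s=1.5)
H=dict(stand=0,big_pin=.056,small_pin=.056,sled_post=.074,lever_knob=.072,lever_hinge=.037)
for l,z in H.items():
    for r in tip_of(l,'wrist')[:3]: print(l,round(r['p'],2),np.round(r['uv'],1),np.round(atz('wrist',r['uv'],z,m)[:2],4))
E
```

```text
150 ((525.3294067382812, -164.9967041015625), (80.5279541015625, 100.21197509765625), 86.15109252929688) [218. 164.] [313. 238.]
175 ((525.2871704101562, -165.083984375), (79.67552947998047, 99.8200912475586), 86.27562713623047) [218. 164.] [313. 238.]
200 ((525.282470703125, -165.10653686523438), (79.28221893310547, 99.27975463867188), 86.28047180175781) [218. 164.] [313. 238.]
[230 227 224] [104  97  94] [115  76  53] [64 52 45]
time: 2.88
position: [0.5879, 0.0977, 0.25]
tcp_rot: [[0.002, -1.0, -0.001], [-1.0, -0.002, -0.0], [0.0, 0.001, -1.0]]
ft_force: [-0.1, -0.3, 0.1]
opening: 0.0853
grasp_force: 0.0
stand 0.63 [269.7 221.8] [0.5762 0.1744]
big_pin 0.59 [259.  259.5] [0.5887 0.1936]
small_pin 0.73 [331.7 233.9] [0.5145 0.1642]
sled_post 0.6 [383.1 274.2] [0.4642 0.2001]
sled_post 0.25 [262.4 381.8] [0.5848 0.3388]
lever_knob 0.72 [260.  378.8] [0.5876 0.3365]
lever_hinge 0.86 [260.1 301.2] [0.5875 0.2584]
lever_hinge 0.56 [471.4 296.1] [0.3439 0.2513]
lever_hinge 0.42 [260.9 381.4] [0.5865 0.3777]
```

View pics/w2.png

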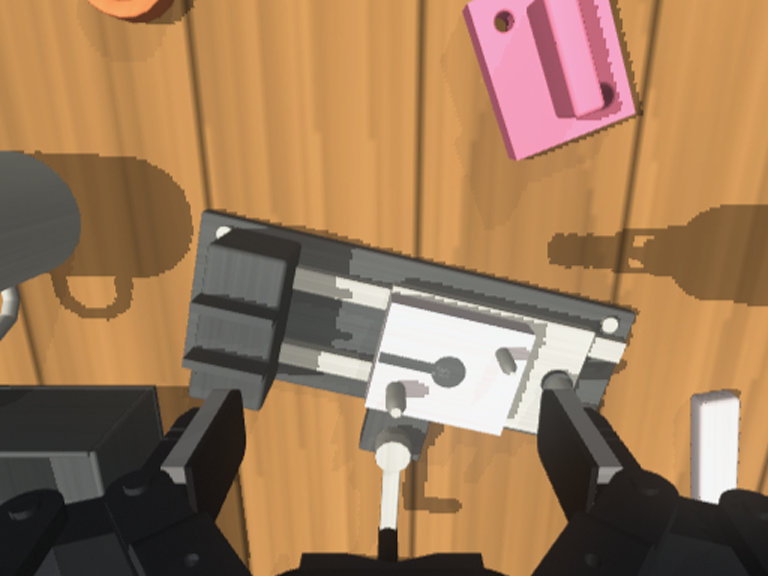

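The stand's yaw is about -13° (gate block at image left, (240,315)). The lower half's top face is the white one centred at about (452,368), big pin (396,400), small pin (507,360), post near (556,385), hinge (393,457), with the lever open towards the bottom. I'll fit the lower half's face next.

Run:
```python
from h import *
m=camera_model('wrist');im=capture('wrist')
from scipy.optimize import minimize
for th in(200,225,235):
  g=np.zeros(im.shape[:2],np.uint8); g[188:295,238:365]=(im[188:295,238:365].min(2)>th)
  g=cv2.morphologyEx(g,cv2.MORPH_CLOSE,np.ones((5,5)))
  k=cv2.getStructuringElement(cv2.MORPH_ELLIPSE,(9,9)); g=cv2.morphologyEx(g,cv2.MORPH_OPEN,k)
  def poly(v):
    c,s=np.cos(v[2]/57.3),np.sin(v[2]/57.3); B=np.array([[50,40],[-50,40],[-50,-40],[50,-40]])
    W=B@np.array([[c,s],[-s,c]])+v[:2]; return proj('wrist',np.c_[W/1000,[.056]*4],m)
  def cost(v):
    M=np.zeros(g.shape,np.uint8); cv2.fillPoly(M,[np.round(poly(v)*16).astype(int)],1,shift=4); return -(M&g).sum()/(M|g).sum()
  best=minimize(cost,[551.6,178.9,-13],method='Nelder-Mead',options=dict(initial_simplex=[[551,178,-13],[556,178,-13],[551,183,-13],[551,178,-10]]))
  print(th,best.x,best.fun)
v=im.copy(); cv2.polylines(v,[np.round(poly(best.x)*16).astype(int)],True,(255,0,0),1,shift=4)
y=np.radians(best.x[2]);c=np.r_[best.x[:2]/1000];X=np.array([np.cos(y),np.sin(y)]);Y=np.array([-X[1],X[0]])
P=np.array([np.r_[c+a*(.032*X+.022*Y),z] for a in(1,-1) for z in(.056,.083)])
for q in proj('wrist',P,m): cv2.circle(v,tuple(int(t) for t in np.round(q)),1,(0,200,0),-1)
h=g.astype(bool); cv2.imwrite('pics/w3.png',cv2.resize(v[180:300,230:380,::-1],None,fx=5,fy=5,interpolation=0))
```

```text
200 [624.33333333 245.22222222 -37.        ] 0.0
225 [629.33333333 251.33333333 -41.        ] 0.0
235 [643.40740741 267.69135802 -96.62962963] 0.0<stdin>:12: RuntimeWarning: overflow encountered in scalar negative
```

View pics/w3.png

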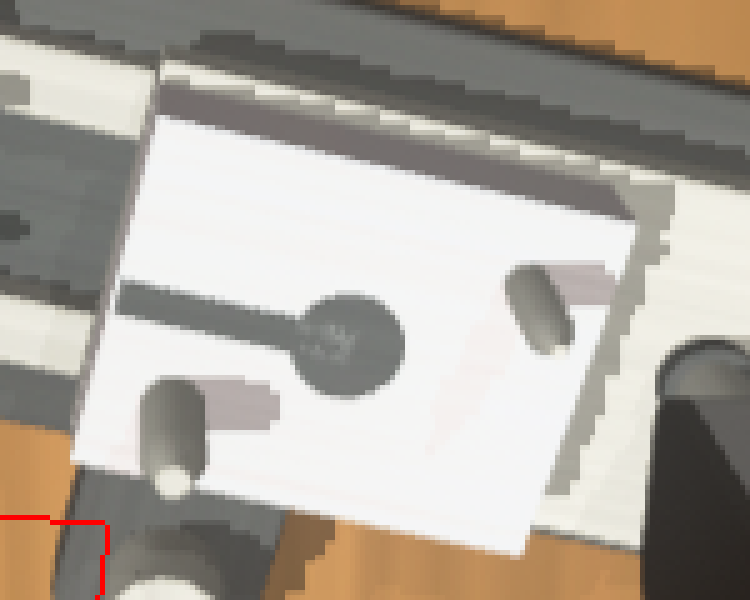

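The crop clearly shows the white top face, its corners at crop pixels (158,115), (636,222), (524,555) and (72,460). I'll rerun the fit with the overflow bug fixed and check it against those corners.

```bash
cat >> h.py <<'E'
from scipy.optimize import minimize
def rectfit(g,z,v0,cam,m,box=(50,40)):
  def poly(v):
    c,s=np.cos(v[2]/57.3),np.sin(v[2]/57.3); B=np.array([[1,1],[-1,1],[-1,-1],[1,-1]])*np.array(box)
    W=B@np.array([[c,s],[-s,c]])+v[:2]; return proj(cam,np.c_[W/1000,[z]*4],m)
  def cost(v):
    M=np.zeros(g.shape,np.uint8); cv2.fillPoly(M,[np.round(poly(v)*16).astype(int)],1,shift=4); return -float((M&g).sum())/float((M|g).sum())
  v0=np.array(v0,float); r=minimize(cost,v0,method='Nelder-Mead',options=dict(initial_simplex=v0+np.vstack([np.zeros(3),np.diag([5,5,4])])))
  return r.x,r.fun
E
python3 - <<'E'
from h import *
m=camera_model('wrist');im=capture('wrist')
for th in(215,235):
  g=np.zeros(im.shape[:2],np.uint8); g[188:295,238:365]=(im[188:295,238:365].min(2)>th)
  g=cv2.morphologyEx(g,cv2.MORPH_CLOSE,np.ones((5,5))); g=cv2.morphologyEx(g,cv2.MORPH_OPEN,cv2.getStructuringElement(cv2.MORPH_ELLIPSE,(9,9)))
  n,L,S,_=cv2.connectedComponentsWithStats(g); g=(L==1+np.argmax(S[1:,4])).astype(np.uint8)
  print(th,g.sum(),rectfit(g,.056,(551.6,178.9,-13),'wrist',m))
C=np.array([[158,115],[636,222],[524,555],[72,460]])/5+[230,180]-.4
W=np.array([atz('wrist',c,.056,m)[:2]*1000 for c in C]);print(W,W.mean(0),np.linalg.norm(W-np.roll(W,1,0),axis=1))
print(np.degrees(np.arctan2(*((W[0]-W[1]+W[3]-W[2])[::-1]))))
# pin tops (86): crop px
for q in((172,482),(560,350)): print('tip',atz('wrist',np.array(q)/5+[230,180]-.4,.086,m)[:2])
print(np.array(state()['position']),state()['time'])
E
```

```text
215 5050 (array([547.15246144, 179.67398062, -12.85353503]), np.float64(-0.6363761341765191))
235 4423 (array([547.30782614, 180.13004207, -12.59730663]), np.float64(-0.6512073027090695))
[[586.98522331 129.07874954]
 [490.35735856 152.21937354]
 [507.87449546 230.34013816]
 [605.37158423 206.76883057]] [547.64716539 179.60177295] [ 79.83612565  99.36011637  80.06062672 100.30597619]
-13.529759509010837
tip [0.58441191 0.19365591]
tip [0.51150996 0.16542756]
[0.58812534 0.09625538 0.25045164] 3.325
```

Corners and pin tips agree: lower half at (0.548, 0.1795), yaw -13.4°. Sides come out 80x100 and pin spacing 78, all as they must be. Next I'll go over the top half at (0.5253,-0.165), yaw -3.8°, and turn the fingers across the grip.

```bash
python3 -m crank '[0.0696,0.0168,0,0,0,0,-1,0.0696,0.0168,0,0,0,0,-1,0.0696,0.0168,0,0,0,0,-1,0.0696,0.0168,0,0,0,0,-1,0.0696,0.0168,0,0,0,0,-1,0,0,0,0,0,-0.16,-1,0,0,0,0,0,-0.16,-1,0,0,0,0,0,-0.16,-1,0,0,0,0,0,-0.16,-1,0,0,0,0,0,-0.16,-1,0,0,0,0,0,-0.16,-1,0,0,0,0,0,-0.16,-1]'
python3 -m crank '[0,0,0,0,0,-0.16,-1,0,0,0,0,0,-0.16,-1,0,0,0,0,0,0,-1,0,0,0,0,0,0,-1]'
cat >> h.py <<'E'
def togo(t,yaw=None):
    s=state();p=np.array(s['position']);R=np.array(s['tcp_rot'])
    print('t',s['time'],'pos',np.round(p,4),'yaw x',round(np.degrees(np.arctan2(R[1,0],R[0,0])),2),'tilt',np.round(R[:2,2],4),'q6',np.round(s['joint_positions'],2),'F',np.round(s['ft_force'],1),'open',round(s['opening'],4))
    print('shift frac',np.round(R.T@(np.array(t)-p)/.75,4),'turn frac', None if yaw is None else round(-(yaw-np.degrees(np.arctan2(R[1,0],R[0,0])))/60,4))
E
python3 - <<'E'
from h import *
for i in range(3): togo((.5253,-.165,.049),-3.8); capture('wrist')
m=camera_model('wrist');im=capture('wrist')
cv2.imwrite('pics/w4.png',im[:,:,::-1])
g=(im.min(2)>175).astype(np.uint8); n,L,S,C=cv2.connectedComponentsWithStats(g)
print(S[1:][S[1:,4]>300])
print([ (r['p'],r['uv'],atz('wrist',r['uv'],0.0,m)[:2]) for r in tip_of('top_half','wrist')])
E
```

```text
time: 4.82
position: [0.525, -0.1644, 0.2504]
tcp_rot: [[0.924, -0.383, 0.0], [-0.383, -0.924, -0.0], [0.0, -0.0, -1.0]]
ft_force: [0.4, -0.2, 0.1]
opening: 0.0854
grasp_force: 0.0
time: 5.32
position: [0.5251, -0.1642, 0.2503]
tcp_rot: [[0.998, -0.065, 0.0], [-0.065, -0.998, 0.0], [0.0, -0.0, -1.0]]
ft_force: [0.0, 0.4, -0.2]
opening: 0.0851
grasp_force: 0.0
t 5.325 pos [ 0.5251 -0.1642  0.2503] yaw x -3.75 tilt [0.0001 0.    ] q6 [-0.01  0.26 -0.18 -0.   -1.14  1.51] F [ 0.   0.4 -0.2] open 0.0851
shift frac [0.0004 0.001  0.2685] turn frac 0.0008
t 5.375 pos [ 0.5251 -0.1642  0.2504] yaw x -3.72 tilt [ 0.0001 -0.    ] q6 [-0.01  0.26 -0.18  0.   -1.14  1.51] F [0.2 0.6 0.9] open 0.0849
shift frac [0.0004 0.001  0.2685] turn frac 0.0013
t 5.425 pos [ 0.5251 -0.1642  0.2503] yaw x -3.69 tilt [0.0001 0.    ] q6 [-0.01  0.26 -0.18 -0.   -1.14  1.51] F [-1.4  0.1 -0.7] open 0.0856
shift frac [0.0003 0.0011 0.2685] turn frac 0.0018
[[ 238    0   78   42 2806]
 [ 223  114   79   94 5247]]
[(0.91, [263.2, 156.8], array([ 0.5259174, -0.1667585])), (0.7, [142.1, 199.7], array([ 0.48458759, -0.02335755])), (0.7, [293.3, 271.3], array([ 0.37876933, -0.1951415 ]))]
```

View pics/w4.png

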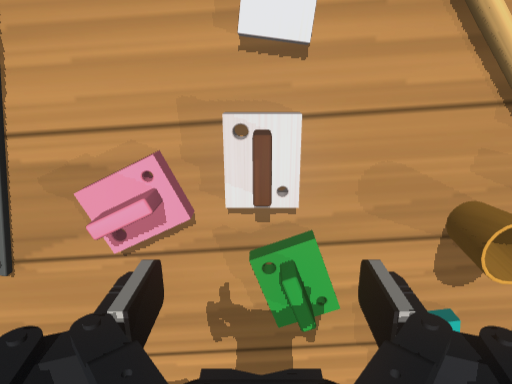

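The target is dead ahead at (262,161) in this orientation, big hole upper left (240,131), with nothing within finger reach of it. A quick second measurement here will show any camera bias.

Run:
```python
from h import *
m=camera_model('wrist');im=capture('wrist')
for th in(150,175):
  r,h=white(im,.024,(210,100,315,220),'wrist',m,th); print(th,r)
# grip top: brown
a=im[100:220,210:315].astype(int); g=((a[:,:,0]-a[:,:,2])>25)&(a.sum(2)<330)
p=np.argwhere(g)[:,::-1]+[210,100]; print(p.min(0),p.max(0)); u=p[p[:,1]<150]; print(u.mean(0),atz('wrist',u.mean(0),.064,m))
togo((.5253,-.165,.049),-3.8)
```

```text
150 ((524.9901123046875, -164.96212768554688), (80.01803588867188, 99.3479995727539), 86.29564666748047)
175 ((524.99853515625, -164.89186096191406), (79.71588897705078, 99.41498565673828), 86.24114990234375)
[210 113] [314 219]
[256.7327044  133.06446541] [ 0.56147894 -0.16262219  0.064     ]
t 5.625 pos [ 0.5251 -0.1641  0.2503] yaw x -3.63 tilt [0. 0.] q6 [-0.01  0.26 -0.18 -0.   -1.14  1.52] F [-0.4  0.3  0.8] open 0.0858
shift frac [0.0003 0.0012 0.2684] turn frac 0.0028
```

```bash
python3 -m crank '[0,0.001,0.07,0,0,0.002,-1,0,0,0.07,0,0,0,-1,0,0,0.06,0,0,0,-1,0,0,0.04,0,0,0,-1,0,0,0.0284,0,0,0,-1,0,0,0,0,0,0,-1,0,0,0,0,0,0,1,0,0,0,0,0,0,1,0,0,0,0,0,0,1,0,0,0,0,0,0,1,0,0,0,0,0,0,1,0,0,0,0,0,0,1]'; python3 -c "
from h import *
togo((.5253,-.165,.049),-3.8)"
```

```text
time: 7.12
position: [0.5254, -0.1651, 0.0498]
tcp_rot: [[0.998, -0.065, 0.001], [-0.065, -0.998, -0.0], [0.001, 0.0, -1.0]]
ft_force: [-1.7, -0.6, 6.0]
opening: 0.0176
grasp_force: 59.5
t 7.125 pos [ 0.5254 -0.1651  0.0498] yaw x -3.7 tilt [ 0.0009 -0.0004] q6 [-0.01  0.49 -0.41  0.   -0.67  1.52] F [-1.7 -0.6  6. ] open 0.0176
shift frac [-0.0002 -0.0001  0.001 ] turn frac 0.0016
```

Gripped (17.6 mm, 59 N). I'll lift, carry it over the pins and turn.

```bash
python3 -m crank '[0,0,-0.03,0,0,0,1,0,0,-0.05,0,0,0,1,0,0,-0.06,0,0,0,1,0,0,-0.06,0,0,0,1,0,-0.07,0,0,0,0,1,0,-0.07,0,0,0,0,1,0,-0.07,0,0,0,0,1,0,-0.07,0,0,0,0,1,0,-0.07,0,0,0,0,1,0,-0.07,0,0,0,0,1,0,-0.04,0,0,0,0,1,0,0,0,0,0,0,1]'; python3 -m crank '[0,0,0,0,0,0.08,1,0,0,0,0,0,0.08,1,0,0,0,0,0,0,1,0,0,0,0,0,0,1]';python3 - <<'E'
from h import *
togo((.548,.1795,.2),-13.4)
m=camera_model('wrist');im=capture('wrist'); save('wrist','w5.png')
p=np.array(state()['position'])
E
```

```text
time: 8.62
position: [0.5463, 0.1814, 0.1968]
tcp_rot: [[0.998, -0.062, -0.004], [-0.062, -0.998, -0.001], [-0.004, 0.001, -1.0]]
ft_force: [0.1, -0.4, -5.0]
opening: 0.0173
grasp_force: 60.3
time: 9.12
position: [0.547, 0.1787, 0.1983]
tcp_rot: [[0.973, -0.23, -0.002], [-0.23, -0.973, -0.001], [-0.001, 0.001, -1.0]]
ft_force: [-0.6, 0.4, -5.0]
opening: 0.0173
grasp_force: 60.3
t 9.125 pos [0.547  0.1787 0.1983] yaw x -13.3 tilt [-0.0015 -0.0005] q6 [ 0.6   0.34 -0.19 -0.   -1.04  0.74] F [-0.6  0.4 -5. ] open 0.0173
shift frac [ 0.001  -0.0013 -0.0023] turn frac 0.0016
```

View pics/w5.png

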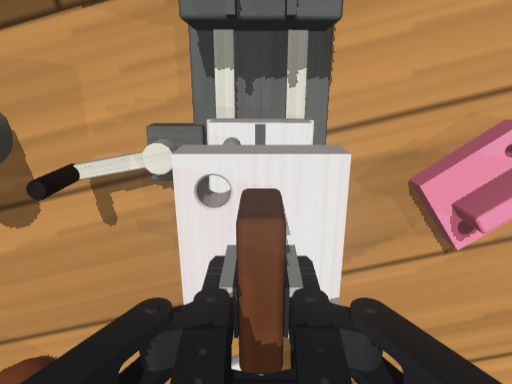

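The plate hangs level and centred, big hole at (213,190) towards the gate and the lever side as it should be. The lever runs from the hinge (157,158) to the knob (40,185). I'll check the held plate's offset against prediction.

Run:
```python
from h import *
s=state();p=np.array(s['position']);R=np.array(s['tcp_rot']);m=camera_model('wrist');im=capture('wrist')
B=np.diag([1,-1,-1])@np.eye(3)
def body(x,y,z): return p+R@np.array([x,-y,-(z-.0498)])
print('pred far corners top/bottom',np.round(proj('wrist',[body(.05,.04,.024),body(.05,-.04,.024),body(.05,.04,0),body(.05,-.04,0)],m),1))
g=im.min(2).astype(int)
for c in(190,205,220,300,320,340): print('col',c,g[140:162,c])
for r in(165,200,230): print('row',r,g[r,168:186],g[r,338:356])
h=[body(.032,.022,.024)];print(proj('wrist',h,m))
gm=np.zeros(im.shape[:2],np.uint8);gm[175:206,190:240]=g[175:206,190:240]<170
print('hole',np.argwhere(gm).min(0)[::-1],np.argwhere(gm).max(0)[::-1])
for l,z in dict(lever_knob=.072,lever_hinge=.037).items():
    for r in tip_of(l,'wrist')[:3]: print(l,round(r['p'],2),np.round(r['uv'],1),np.round(atz('wrist',r['uv'],z,m)[:2],4))
```

```text
pred far corners top/bottom [[170.9 152.6]
 [351.1 152.4]
 [182.6 143.4]
 [339.3 143.3]]
col 190 [ 94  94  95  97 109 125 129 129 128 129 130 129 129 148 211 226 227 227
 227 227 227 227]
col 205 [ 54  54  55  52  75 117 129 130 129 129 131 131 130 145 207 224 224 224
 224 224 224 224]
col 220 [220 220 220 220 192 148 132 132 131 133 132 131 131 147 205 222 223 222
 222 222 222 222]
col 300 [225 225 225 224 198 153 135 132 133 134 135 134 134 148 204 222 222 222
 222 222 222 222]
col 320 [101 100 100 101 111 125 131 131 132 134 134 133 132 149 207 224 225 225
 225 225 224 224]
col 340 [ 85  84  82  81  81 107 127 130 130 129 129 129 130 146 204 222 222 222
 222 221 221 221]
row 165 [202 202 202 198 215 216 219 222 224 225 226 226 227 227 227 227 225 225] [226 223 220 221 220 221 222 222 222 222 221 220 126  79  74  73  73  73]
row 200 [ 80  80  80  79  79  79  91 210 217 216 216 218 218 220 220 220 219 219] [219 220 221 222 222 223 223 222 220 139  85  79  79  79  78  78  78  77]
row 230 [ 75  74  75  75  76  76  76  76  76 155 213 218 217 217 219 220 221 220] [222 223 223 223 222 221 199 100  81  81  80  80  79  80  79  79  79  79]
[[213.20860919 191.17735021]]
hole [194 175] [239 205]
lever_knob 0.72 [ 47.4 183.2] [0.5911 0.3363]
lever_knob 0.22 [ 45.3 366.9] [0.427 0.413]
lever_hinge 0.93 [157.6 155.5] [0.5875 0.2595]
```

The hand offset agrees within 0.5 mm. I'll descend to just above the pin noses and fine-tune there.

```bash
python3 -m crank '[0.0014,-0.0013,0.03,0,0,0.0016,1,0,0,0.03,0,0,0,1,0,0,0.016,0,0,0,1,0,0,0,0,0,0,1,0,0,0,0,0,0,1,0,0,0,0,0,0,1]'; python3 -c "
from h import *
togo((.5483,.1794,.105),-13.4)"
```

```text
time: 10.12
position: [0.5493, 0.1804, 0.1431]
tcp_rot: [[0.973, -0.232, 0.002], [-0.232, -0.973, 0.001], [0.002, -0.001, -1.0]]
ft_force: [0.1, -0.4, -4.5]
opening: 0.0173
grasp_force: 60.1
t 10.125 pos [0.5493 0.1804 0.1431] yaw x -13.41 tilt [0.0018 0.001 ] q6 [ 0.6   0.4  -0.26  0.   -0.91  0.74] F [ 0.1 -0.4 -4.5] open 0.0173
shift frac [-0.001   0.0017  0.0507] turn frac -0.0001
```

```bash
python3 -m crank '[0,0,0,0,0,0,1,0,0,0,0,0,0,1]' >/dev/null; python3 -c "
from h import *
togo((.5483,.1794,.105),-13.4)"; python3 -m crank '[0,0,0,0,0,0,1,0,0,0,0,0,0,1,0,0,0,0,0,0,1]' >/dev/null; python3 -c "
from h import *
togo((.5483,.1794,.105),-13.4)"
```

```text
t 10.375 pos [0.5488 0.1802 0.1423] yaw x -13.41 tilt [0.0005 0.0003] q6 [ 0.6   0.4  -0.26  0.   -0.91  0.74] F [ 0.4  0.3 -4.8] open 0.0177
shift frac [-0.0004  0.0012  0.0498] turn frac -0.0002
t 10.75 pos [0.5487 0.1801 0.142 ] yaw x -13.41 tilt [-0.0001 -0.0001] q6 [ 0.6   0.4  -0.26  0.   -0.91  0.74] F [-0.7 -1.  -5.2] open 0.0173
shift frac [-0.0003  0.001   0.0493] turn frac -0.0002
```

```bash
python3 -m crank '[-0.0003,0.001,0,0,0,0,1,0,0,0,0,0,0,1,0,0,0.004,0,0,0,1,0,0,0.004,0,0,0,1,0,0,0.004,0,0,0,1,0,0,0.004,0,0,0,1,0,0,0.004,0,0,0,1,0,0,0,0,0,0,1,0,0,0,0,0,0,1]'; python3 -c "
from h import *
togo((.5483,.1794,.1058),-13.4); print(state()['wrist_torque'])"
```

```text
time: 11.88
position: [0.5484, 0.1795, 0.1271]
tcp_rot: [[0.973, -0.232, 0.0], [-0.232, -0.973, 0.0], [0.0, -0.0, -1.0]]
ft_force: [-0.9, 0.0, -4.7]
opening: 0.0176
grasp_force: 60.1
t 11.875 pos [0.5484 0.1795 0.1271] yaw x -13.41 tilt [0.0002 0.0001] q6 [ 0.6   0.42 -0.28  0.   -0.87  0.74] F [-0.9  0.  -4.7] open 0.0176
shift frac [-0.0002  0.0001  0.0284] turn frac -0.0002
[-0.04395162 -0.00973758  0.04425167]
```

The noses are 9 mm in with no force. Continuing slowly.

```bash
python3 -m crank '[0,0,0.0035,0,0,0,1,0,0,0.0035,0,0,0,1,0,0,0.0035,0,0,0,1,0,0,0.0035,0,0,0,1,0,0,0.0035,0,0,0,1,0,0,0.0035,0,0,0,1,0,0,0.0035,0,0,0,1,0,0,0,0,0,0,1,0,0,0,0,0,0,1]'; python3 -c "
from h import *
togo((.5483,.1794,.1058),-13.4); print(state()['wrist_torque'])"
```

```text
time: 13.0
position: [0.5484, 0.1795, 0.1087]
tcp_rot: [[0.973, -0.232, 0.0], [-0.232, -0.973, 0.0], [0.0, -0.0, -1.0]]
ft_force: [0.8, 0.6, -4.6]
opening: 0.0168
grasp_force: 60.1
t 13.0 pos [0.5484 0.1795 0.1087] yaw x -13.41 tilt [0.0002 0.0001] q6 [ 0.6   0.44 -0.29  0.   -0.83  0.74] F [ 0.8  0.6 -4.6] open 0.0168
shift frac [-0.0001  0.0001  0.0039] turn frac -0.0002
[0.0421613  0.01899429 0.017753  ]
```

```bash
python3 -m crank '[0,0,0.0015,0,0,0,1,0,0,0.0015,0,0,0,1,0,0,0.001,0,0,0,1,0,0,0,0,0,0,1,0,0,0,0,0,0,1]'; python3 -c "
from h import *
togo((.5483,.1794,.1058),-13.4); print(state()['wrist_torque'])"
```

```text
time: 13.62
position: [0.5483, 0.1794, 0.1059]
tcp_rot: [[0.973, -0.232, 0.0], [-0.232, -0.973, -0.0], [0.0, 0.0, -1.0]]
ft_force: [-2.0, 0.3, -2.1]
opening: 0.0172
grasp_force: 60.5
t 13.625 pos [0.5483 0.1794 0.1059] yaw x -13.41 tilt [ 0. -0.] q6 [ 0.6   0.45 -0.3   0.   -0.83  0.74] F [-2.   0.3 -2.1] open 0.0172
shift frac [ 0.     -0.      0.0001] turn frac -0.0002
[-0.07053665  0.31882621  0.02448622]
```

```bash
python3 -m crank '[0,0,0.0008,0,0,0,1,0,0,0,0,0,0,1,0,0,0,0,0,0,1]'; python3 -m crank '[0,0,0,0,0,0,-1,0,0,0,0,0,0,-1,0,0,0,0,0,0,-1,0,0,0,0,0,0,-1,0,0,-0.03,0,0,0,-1,0,0,-0.05,0,0,0,-1,0,0,-0.04,0,0,0,-1,0,0,0,0,0,0,-1,0,0,0,0,0,0,-1]'
python3 - <<'E'
from h import *
save('side','s1.png',(180,180,300,270),6); 
m=camera_model('wrist');im=capture('wrist');cv2.imwrite('pics/w6.png',im[:,:,::-1])
for l,z in dict(top_half=.056,sled_post=.074,lever_knob=.072,lever_hinge=.037).items():
    for r in tip_of(l,'wrist')[:2]: print(l,round(r['p'],2),np.round(r['uv'],1),np.round(atz('wrist',r['uv'],z,m)[:2],4))
p=np.r_[.548,.1795]-.085*np.array([.9728,-.2317]);print(p)
togo((*p,.08),-13.4)
E
```

```text
time: 14.0
position: [0.5485, 0.1793, 0.1058]
tcp_rot: [[0.973, -0.232, 0.001], [-0.232, -0.973, -0.0], [0.001, -0.0, -1.0]]
ft_force: [-2.6, -0.3, 4.7]
opening: 0.0167
grasp_force: 61.5
time: 15.12
position: [0.5478, 0.1793, 0.1944]
tcp_rot: [[0.973, -0.232, -0.001], [-0.232, -0.973, -0.0], [-0.001, 0.0, -1.0]]
ft_force: [0.1, -0.2, -0.8]
opening: 0.0855
grasp_force: 0.0
top_half 0.84 [262.4 185.5] [0.5483 0.1776]
top_half 0.64 [477.8 184.4] [0.5089 0.0097]
sled_post 0.86 [260.9 290.5] [0.4654 0.1987]
lever_knob 0.96 [ 42.6 187.1] [0.5904 0.3376]
lever_knob 0.66 [225.2 373.6] [0.3856 0.2515]
lever_hinge 0.72 [158.1 157.6] [0.5867 0.2579]
[0.465312  0.1991945]
t 15.425 pos [0.5481 0.1793 0.1942] yaw x -13.42 tilt [-0.0013 -0.0009] q6 [ 0.6   0.35 -0.19 -0.   -1.03  0.74] F [-0.2 -0.1 -0.8] open 0.0852
shift frac [-0.1134 -0.0004  0.1524] turn frac -0.0003
```

View pics/s1.png

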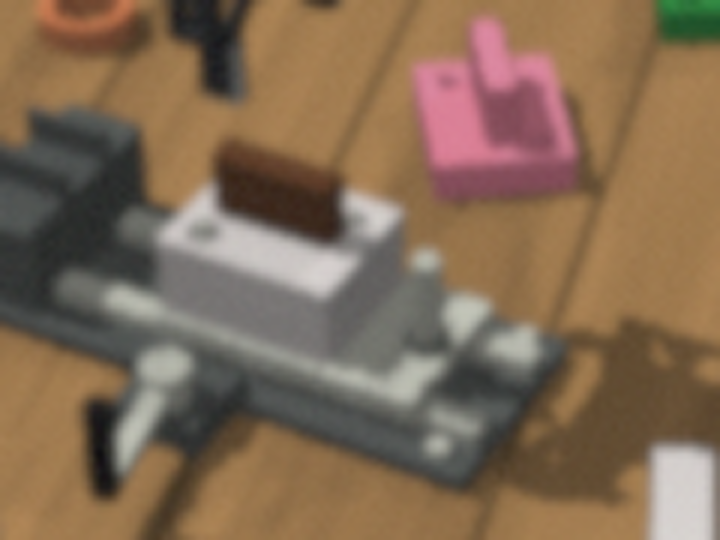

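View pics/w6.png

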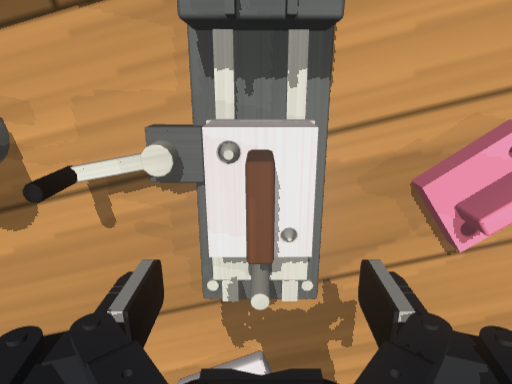

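Both pictures show the plate flush on the lower half with aligned edges, the big pin in its hole at (229,152) and the small one at (289,235). The post tip is at (260,300) and the knob at (42,187). Next I'll grip the post at (0.4653,0.1991).

```bash
python3 -m crank '[-0.0567,-0.0002,0,0,0,0,-1,-0.0567,-0.0002,0,0,0,0,-1,0,0,0,0,0,0,-1,0,0,0.05,0,0,0,-1,0,0,0.05,0,0,0,-1,0,0,0.035,0,0,0,-1,0,0,0.02,0,0,0,-1,0,0,0,0,0,0,-1,0,0,0,0,0,0,-1]'; python3 -c "
from h import *
togo((.4653,.1992,.078),-13.4)"
```

```text
time: 16.55
position: [0.4665, 0.2, 0.0797]
tcp_rot: [[0.973, -0.232, 0.002], [-0.232, -0.973, 0.001], [0.001, -0.002, -1.0]]
ft_force: [0.3, -0.1, 0.0]
opening: 0.0854
grasp_force: 0.0
t 16.55 pos [0.4665 0.2    0.0797] yaw x -13.4 tilt [0.0018 0.0011] q6 [ 0.73  0.39 -0.5   0.   -0.69  0.61] F [ 0.3 -0.1  0. ] open 0.0854
shift frac [-0.0014  0.0014  0.0022] turn frac -0.0
```

```bash
python3 -m crank '[0,0.0007,0,0,0,0,-1,0,0,0,0,0,0,1,0,0,0,0,0,0,1,0,0,0,0,0,0,1,0,0,0,0,0,0,1,0,0,0,0,0,0,1,0,0,0,0,0,0,1]'; python3 -c "
from h import *
togo((.4653,.1992,.078),-13.4)"
```

```text
time: 17.42
position: [0.4658, 0.1993, 0.079]
tcp_rot: [[0.973, -0.232, 0.001], [-0.232, -0.973, 0.001], [0.001, -0.001, -1.0]]
ft_force: [-0.1, 1.8, 1.8]
opening: 0.0143
grasp_force: 58.4
t 17.425 pos [0.4658 0.1993 0.079 ] yaw x -13.4 tilt [0.0007 0.0006] q6 [ 0.73  0.39 -0.5   0.   -0.69  0.61] F [-0.1  1.8  1.8] open 0.0143
shift frac [-0.0006  0.0003  0.0014] turn frac -0.0
```

```bash
python3 -m crank '[0.006,0,0,0,0,0,1,0.01,0,0,0,0,0,1,0.012,0,0,0,0,0,1,0.012,0,0,0,0,0,1,0.012,0,0,0,0,0,1,0.012,0,0,0,0,0,1,0.012,0,0,0,0,0,1,0.006,0,0,0,0,0,1,0,0,0,0,0,0,1,0,0,0,0,0,0,1]'; python3 -c "
from h import *
R=np.array([.9728,-.2317]); print((np.array(state()['position'])[:2]-[.4658,.1993])@R)
togo((.4653,.1992,.078),-13.4)"
```

```text
time: 18.68
position: [0.5266, 0.1846, 0.079]
tcp_rot: [[0.973, -0.232, 0.002], [-0.232, -0.973, 0.0], [0.002, -0.001, -1.0]]
ft_force: [3.7, -0.3, 2.2]
opening: 0.0142
grasp_force: 58.6
0.06256635375842955
t 18.675 pos [0.5266 0.1846 0.079 ] yaw x -13.41 tilt [0.0023 0.0004] q6 [ 0.63  0.46 -0.37  0.   -0.74  0.71] F [ 3.7 -0.3  2.2] open 0.0142
shift frac [-0.084   0.      0.0012] turn frac -0.0002
```

```bash
python3 -m crank '[0.002,0,0,0,0,0,1,0.002,0,0,0,0,0,1,0.002,0,0,0,0,0,1,0.002,0,0,0,0,0,1,0.002,0,0,0,0,0,1,0,0,0,0,0,0,1]'; python3 -c "
from h import *
R=np.array([.9728,-.2317]); print((np.array(state()['position'])[:2]-[.4658,.1993])@R)
togo((.4653,.1992,.078),-13.4)"
```

```text
time: 19.42
position: [0.5318, 0.1833, 0.079]
tcp_rot: [[0.973, -0.232, -0.001], [-0.232, -0.973, 0.0], [-0.001, 0.0, -1.0]]
ft_force: [-2.5, 2.8, 5.5]
opening: 0.0141
grasp_force: 59.0
0.06795764476119386
t 19.425 pos [0.5318 0.1833 0.079 ] yaw x -13.42 tilt [-0.0012  0.0003] q6 [ 0.62  0.46 -0.36 -0.   -0.75  0.72] F [-2.5  2.8  5.5] open 0.0141
shift frac [-0.0912 -0.0001  0.0014] turn frac -0.0003
```

```bash
for i in 1; do python3 -m crank '[0.0015,0,0,0,0,0,1,0.0015,0,0,0,0,0,1,0.0015,0,0,0,0,0,1,0,0,0,0,0,0,1]'; done; python3 -c "
from h import *
R=np.array([.9728,-.2317]); print((np.array(state()['position'])[:2]-[.4658,.1993])@R)
togo((.4653,.1992,.078),-13.4)"
```

```text
time: 19.92
position: [0.532, 0.1832, 0.079]
tcp_rot: [[0.973, -0.233, -0.007], [-0.233, -0.973, 0.0], [-0.007, 0.001, -1.0]]
ft_force: [-13.7, 9.9, 12.8]
opening: 0.014
grasp_force: 59.7
0.06810258476729293
t 19.925 pos [0.532  0.1832 0.079 ] yaw x -13.45 tilt [-0.0068  0.0002] q6 [ 0.62  0.46 -0.35 -0.01 -0.76  0.72] F [-13.7   9.9  12.8] open 0.014
shift frac [-0.0914 -0.0001  0.0019] turn frac -0.0008
```

```bash
python3 -m crank '[0.0012,0,0,0,0,0,1,0,0,0,0,0,0,1]'
python3 - <<'E'
from h import *
R=np.array([.9728,-.2317]); print((np.array(state()['position'])[:2]-[.4658,.1993])@R)
save('wrist','w7.png',(130,0,390,200),3)
for c in('scene','side'):
  capture(c)
  for r in tip_of('stand',c)[:1]: print(c,r['p'],atz(c,r['uv'],0))
E
```

```text
time: 20.18
position: [0.532, 0.1832, 0.079]
tcp_rot: [[0.973, -0.233, -0.008], [-0.233, -0.973, 0.0], [-0.008, 0.002, -1.0]]
ft_force: [-15.9, 10.8, 14.5]
opening: 0.0141
grasp_force: 59.9
0.06814027858996596
scene 0.56 [5.80441434e-01 1.52380804e-01 1.11022302e-16]
side 0.8 [0.57489746 0.17539112 0.        ]
```

View pics/w7.png

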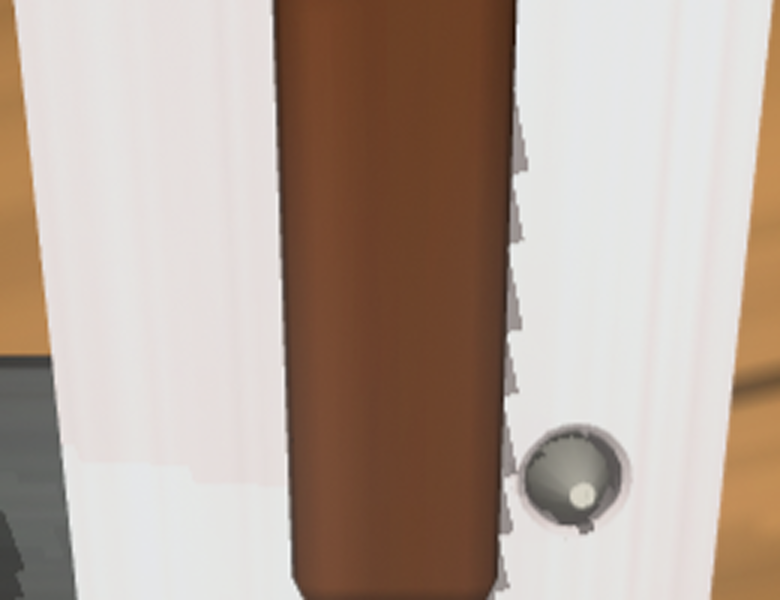

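The sled stands firm at +68 mm against 16 N. (This crop shows only the plate, grip and small pin at about (572,480).) I'll release and rise, then check the gap at the gate numerically, since the picture allowance is used up.

```bash
python3 -m crank '[0,0,0,0,0,0,-1,0,0,0,0,0,0,-1,0,0,0,0,0,0,-1,0,0,0,0,0,0,-1,0,0,-0.04,0,0,0,-1,0,0,-0.07,0,0,0,-1,0,0,-0.07,0,0,0,-1,0,0,0,0,0,0,-1,0,0,0,0,0,0,-1,0,0,0,0,0,0,-1]'
python3 - <<'E'
from h import *
m=camera_model('wrist');im=capture('wrist')
X=np.array([.9728,-.2317]);Y=np.array([.2317,.9728]);c=np.array([.548,.1795])+.0681*X
for nm,z in(('top_half',.056),('sled_post',.074),('lever_knob',.072),('lever_hinge',.037),('stand',0),('small_hole',.08)):
    for r in tip_of(nm,'wrist')[:2]: print(nm,round(r['p'],2),np.round(r['uv'],1),np.round(atz('wrist',r['uv'],z,m)[:2],4))
print('expected centre',c,'post',c-.085*X)
togo((0,0,0))
# profile along stand X at y=+25 (z=.08) from x=30 to 80 mm
for y in(.012,-.03,-.015):
  s=np.arange(.030,.090,.002); q=proj('wrist',[np.r_[c+a*X+y*Y,.08] for a in s],m).round().astype(int)
  print(y,[(round(a*1000),int(im[v,u].mean())) for a,(u,v) in zip(s,q) if 0<=v<384])
E
```

```text
time: 21.68
position: [0.5361, 0.1814, 0.2121]
tcp_rot: [[0.973, -0.232, -0.003], [-0.232, -0.973, -0.002], [-0.002, 0.002, -1.0]]
ft_force: [0.1, 0.2, -0.4]
opening: 0.0854
grasp_force: 0.0
top_half 0.67 [465.4 168.2] [0.5059 0.0108]
sled_post 0.55 [260.8 194.2] [0.5296 0.1827]
lever_hinge 0.62 [161.4 140.5] [0.5863 0.2585]
stand 0.69 [163.8 142.3] [0.5806 0.2686]
small_hole 0.91 [485.8 129.2] [0.5419 0.0077]
small_hole 0.88 [288.2 123.9] [0.58   0.1498]
expected centre [0.61424768 0.16372123] post [0.53155968 0.18341573]
t 22.025 pos [0.5368 0.1819 0.2134] yaw x -13.41 tilt [-0.0006 -0.0004] q6 [ 0.61  0.32 -0.19  0.   -1.06  0.72] F [0.5 0.1 1. ] open 0.0851
shift frac [-0.6398  0.4018  0.285 ] turn frac None
0.012 [(30, 232), (32, 232), (34, 232), (36, 232), (38, 233), (40, 235), (42, 235), (44, 235), (46, 235), (48, 235), (50, 220)]
-0.03 [(30, 233), (32, 232), (34, 232), (36, 233), (38, 233), (40, 233), (42, 233), (44, 234), (46, 233), (48, 233), (50, 218)]
-0.015 [(30, 235), (32, 234), (34, 235), (36, 235), (38, 235), (40, 235), (42, 235), (44, 235), (46, 235), (48, 235), (50, 220)]
```

```bash
python3 -m crank '[0.05,-0.03,0,0,0,0,-1,0.05,-0.03,0,0,0,0,-1,0,-0.03,0,0,0,0,-1,0,0,0,0,0,0,-1,0,0,0,0,0,0,-1,0,0,0,0,0,0,-1]'
python3 - <<'E'
from h import *
m=camera_model('wrist');im=capture('wrist')
X=np.array([.9728,-.2317]);Y=np.array([.2317,.9728]);c=np.array([.548,.1795])+.0681*X
for nm,z in(('lever_knob',.072),('lever_hinge',.037),('stand',0)):
    for r in tip_of(nm,'wrist')[:2]: print(nm,round(r['p'],2),np.round(r['uv'],1),np.round(atz('wrist',r['uv'],z,m)[:2],4))
togo((0,0,0))
for y in(.012,-.03,-.015):
  s=np.arange(.040,.080,.001); q=proj('wrist',[np.r_[c+a*X+y*Y,.08] for a in s],m).round().astype(int)
  print(y,[(round(a*1000),int(im[v,u].mean())) for a,(u,v) in zip(s,q) if 0<=v<384])
  s=np.arange(.040,.07,.001); q=proj('wrist',[np.r_[c+a*X+y*Y,.086] for a in s],m).round().astype(int)
  print(' z86',y,[(round(a*1000),int(im[v,u].mean())) for a,(u,v) in zip(s,q) if 0<=v<384])
# black knob segmentation
r=regions_of('lever_knob','wrist')
if r: p=np.argwhere(r[0]['region'])[:,::-1]; print(r[0]['p'],p.min(0),p.max(0),cv2.minAreaRect(p.astype(np.float32)))
kn=np.array([.5905,.337]); print(np.round(proj('wrist',[[*kn,.037],[*kn,.085]],m)))
E
```

```text
time: 22.78
position: [0.6248, 0.2299, 0.2143]
tcp_rot: [[0.973, -0.232, 0.0], [-0.232, -0.973, 0.0], [0.0, -0.0, -1.0]]
ft_force: [0.1, 0.7, 0.3]
opening: 0.0856
grasp_force: 0.0
lever_knob 0.83 [153. 250.] [0.5897 0.3345]
lever_knob 0.6 [362.4 209.9] [0.5844 0.1526]
lever_hinge 0.76 [242.9 217.8] [0.5873 0.2564]
t 22.975 pos [0.6252 0.2299 0.2142] yaw x -13.43 tilt [0.0004 0.0003] q6 [ 0.59  0.48  0.07 -0.   -1.16  0.74] F [-0.5  0.3 -0.2] open 0.0856
shift frac [-0.7398  0.4919  0.2852] turn frac None
0.012 [(40, 241), (41, 240), (42, 241), (43, 240), (44, 240), (45, 241), (46, 241), (47, 241), (48, 241), (49, 241), (50, 208), (51, 149), (52, 74), (53, 70), (54, 82), (55, 103), (56, 106), (57, 108), (58, 108), (59, 104), (60, 106), (61, 105), (62, 106), (63, 104), (64, 104), (65, 106), (66, 106), (67, 105), (68, 104), (69, 104), (70, 104), (71, 104), (72, 103), (73, 105), (74, 107), (75, 106), (76, 104), (77, 103), (78, 106), (79, 105)]
 z86 0.012 [(40, 240), (41, 240), (42, 240), (43, 241), (44, 241), (45, 241), (46, 241), (47, 241), (48, 240), (49, 241), (50, 237), (51, 206), (5
[... 1204 characters left out ...]
), (59, 51), (60, 50), (61, 50), (62, 49), (63, 49), (64, 49), (65, 48), (66, 48), (67, 47), (68, 47), (69, 46), (70, 46), (71, 45), (72, 45), (73, 45), (74, 44), (75, 44), (76, 44), (77, 43), (78, 43), (79, 44)]
 z86 -0.015 [(40, 239), (41, 239), (42, 239), (43, 239), (44, 239), (45, 239), (46, 239), (47, 239), (48, 239), (49, 239), (50, 234), (51, 194), (52, 55), (53, 54), (54, 54), (55, 53), (56, 53), (57, 52), (58, 50), (59, 51), (60, 51), (61, 50), (62, 49), (63, 49), (64, 49), (65, 47), (66, 46), (67, 46), (68, 47), (69, 46), (70, 46)]
0.56 [137 203] [255 260] ((194.5928955078125, 230.60618591308594), (32.520355224609375, 125.2854232788086), 75.3791275024414)
[[161. 233.]
 [145. 257.]]
```

The plate's edge (at +51 mm) directly meets the gate face, so the mould is home against a hard stop. Now the lever. Hinge is about (0.5871,0.2582), knob about (0.5903,0.3381), 80 mm apart as it must be. I'll check the jar's clearance and go there.

Run:
```python
from h import *
for c in('side','scene'):
  capture(c)
  for l,z in(('jar',0),('lever_knob',.072),('lever_hinge',.037)):
    for r in tip_of(l,c)[:2]: print(c,l,round(r['p'],2),np.round(atz(c,r['uv'],z)[:2],4))
togo((.5903,.3381,.15),-13.4)
```

```text
side jar 0.63 [0.6423 0.4234]
side lever_knob 0.56 [0.601  0.3294]
side lever_hinge 0.75 [0.5877 0.2597]
scene jar 0.63 [0.6458 0.4194]
scene lever_knob 0.6 [0.3711 0.1797]
scene lever_knob 0.41 [0.6026 0.3342]
scene lever_hinge 0.41 [0.5937 0.2671]
t 23.425 pos [0.6254 0.2302 0.2138] yaw x -13.42 tilt [-0. -0.] q6 [ 0.59  0.48  0.07  0.   -1.16  0.74] F [ 0.5 -0.8  1. ] open 0.0856
shift frac [-0.079  -0.1291  0.085 ] turn frac -0.0003
```

The jar (top 100 mm) is at (0.644,0.421), close to the knob, so I'll approach with the gripper only half open (36 mm over one back, which leaves over 20 mm clear).

```bash
python3 -m crank '[-0.0263,-0.043,0,0,0,0,0,-0.0263,-0.043,0,0,0,0,0,-0.0263,-0.043,0,0,0,0,0,0,0,0.04,0,0,0,0,0,0,0.04,0,0,0,0,0,0,0,0,0,0,0,0,0,0,0,0,0,0,0,0,0,0,0,0,0]'
python3 - <<'E'
from h import *
m=camera_model('wrist');capture('wrist')
for l,z in(('lever_knob',.072),('lever_hinge',.037)):
    for r in tip_of(l,'wrist')[:2]: print(l,round(r['p'],2),np.round(r['uv'],1),np.round(atz('wrist',r['uv'],z,m)[:2],4))
togo((.5903,.3381,.074),-13.4)
E
```

```text
time: 24.42
position: [0.5912, 0.3385, 0.1557]
tcp_rot: [[0.973, -0.232, 0.003], [-0.232, -0.973, 0.002], [0.002, -0.003, -1.0]]
ft_force: [0.6, -0.8, -0.4]
opening: 0.0427
grasp_force: 0.0
lever_knob 0.74 [265.6 213.1] [0.5893 0.336 ]
lever_hinge 0.73 [368.5 175.5] [0.5873 0.2584]
t 24.575 pos [0.5907 0.3382 0.1549] yaw x -13.42 tilt [0.0015 0.0012] q6 [ 0.76  0.55  0.03  0.   -1.05  0.58] F [-0.1 -0.8 -0.7] open 0.0427
shift frac [-0.0006  0.0004  0.1079] turn frac -0.0004
```

```bash
python3 -m crank '[-0.0015,0.001,0.04,0,0,0,0,0,0,0.04,0,0,0,0,0,0,0.027,0,0,0,0,0,0,0,0,0,0,0,0,0,0,0,0,0,0,0,0,0,0,0,0,1,0,0,0,0,0,0,1,0,0,0,0,0,0,1,0,0,0,0,0,0,1]'
python3 - <<'E'
from h import *
s=state();p=np.array(s['position'])[:2];H=np.array([.5872,.2583]);d=p-H
print(np.linalg.norm(d),'theta',np.degrees(np.arctan2(d[1],d[0]))-76.6)
togo((.5893,.338,.074),-13.4)
E
```

```text
time: 25.7
position: [0.5895, 0.3378, 0.075]
tcp_rot: [[0.973, -0.232, 0.002], [-0.232, -0.973, 0.001], [0.001, -0.001, -1.0]]
ft_force: [-0.7, -2.1, 6.7]
opening: 0.014
grasp_force: 58.8
0.0794888014870728 theta 11.709014097675364
t 25.7 pos [0.5895 0.3378 0.075 ] yaw x -13.39 tilt [0.0016 0.0007] q6 [ 0.76  0.63 -0.05  0.   -0.89  0.58] F [-0.7 -2.1  6.7] open 0.014
shift frac [-0.0004 -0.0002  0.0014] turn frac 0.0001
```

```bash
python3 -m crank '[-0.014,0.0039,0,0,0,-0.13,1,-0.014,0.0039,0,0,0,-0.13,1,-0.014,0.0039,0,0,0,-0.13,1,-0.014,0.0039,0,0,0,-0.13,1,-0.014,0.0039,0,0,0,-0.13,1,0,0,0,0,0,0,1,0,0,0,0,0,0,1]'
cat > lv.py <<'E'
from h import *
s=state();p=np.array(s['position'])[:2];H=np.array([.5872,.2583]);d=p-H
th=np.degrees(np.arctan2(d[1],d[0]))-76.6
print(np.linalg.norm(d),'theta',th)
togo((*(H+.0797*np.array([np.cos(np.radians(th+76.6)),np.sin(np.radians(th+76.6))])),.075),-13.4+th-11.7)
E
python3 lv.py
```

```text
time: 26.58
position: [0.5384, 0.3219, 0.075]
tcp_rot: [[0.902, 0.431, 0.001], [0.431, -0.902, 0.001], [0.002, -0.001, -1.0]]
ft_force: [-1.9, -0.0, 7.3]
opening: 0.014
grasp_force: 59.1
0.08013245994086175 theta 50.87940226318791
t 26.575 pos [0.5384 0.3219 0.075 ] yaw x 25.55 tilt [0.0015 0.0013] q6 [ 0.8   0.55 -0.2   0.   -0.82  1.22] F [-1.9 -0.   7.3] open 0.014
shift frac [0.0001 0.0006 0.    ] turn frac -0.0038
```

```bash
python3 -m crank '[-0.014,0.0039,0,0,0,-0.13,1,-0.014,0.0039,0,0,0,-0.13,1,-0.014,0.0039,0,0,0,-0.13,1,-0.014,0.0039,0,0,0,-0.13,1,-0.014,0.0039,0,0,0,-0.13,1,0,0,0,0,0,0,1,0,0,0,0,0,0,1]';python3 lv.py
```

```text
time: 27.45
position: [0.5086, 0.277, 0.075]
tcp_rot: [[0.43, 0.903, 0.0], [0.903, -0.43, 0.001], [0.001, 0.0, -1.0]]
ft_force: [-4.6, -0.3, 9.0]
opening: 0.0142
grasp_force: 59.4
0.08080311968560633 theta 90.0468561254965
t 27.45 pos [0.5086 0.277  0.075 ] yaw x 64.56 tilt [0.0003 0.0007] q6 [ 0.78  0.49 -0.32 -0.   -0.76  1.92] F [-4.6 -0.3  9. ] open 0.0142
shift frac [ 0.0003  0.0014 -0.    ] turn frac -0.0065
```

```bash
python3 -m crank '[-0.003,0.0008,0,0,0,-0.02,1,-0.003,0.0008,0,0,0,-0.02,1,0,0,0,0,0,0,1,0,0,0,0,0,0,1]';python3 lv.py;  python3 -m crank '[-0.003,0.0008,0,0,0,0,1,0,0,0,0,0,0,1,0,0,0,0,0,0,1]';python3 lv.py
```

```text
time: 27.95
position: [0.5084, 0.2754, 0.075]
tcp_rot: [[0.392, 0.92, 0.003], [0.92, -0.392, 0.006], [0.007, 0.001, -1.0]]
ft_force: [-6.3, 8.9, 7.0]
opening: 0.0138
grasp_force: 59.2
0.08068275667518245 theta 91.13015240414475
t 27.95 pos [0.5084 0.2754 0.075 ] yaw x 66.93 tilt [0.0031 0.006 ] q6 [ 0.78  0.49 -0.33 -0.   -0.75  1.97] F [-6.3  8.9  7. ] open 0.0138
shift frac [0.0002 0.0013 0.    ] turn frac 0.015
time: 28.32
position: [0.5084, 0.2753, 0.0751]
tcp_rot: [[0.392, 0.92, 0.005], [0.92, -0.392, 0.01], [0.011, 0.001, -1.0]]
ft_force: [-7.6, 15.4, 6.1]
opening: 0.0141
grasp_force: 58.9
0.08063612021500374 theta 91.24224763690498
t 28.325 pos [0.5084 0.2753 0.0751] yaw x 66.94 tilt [0.005  0.0096] q6 [ 0.77  0.48 -0.33 -0.   -0.75  1.97] F [-7.6 15.4  6.1] open 0.0141
shift frac [0.0002 0.0012 0.0001] turn frac 0.0133
```

The lever is firmly at its stop (about 90°). Release, rise and check.

```bash
python3 -m crank '[0,0,0,0,0,0,0,0,0,0,0,0,0,0,0,0,0,0,0,0,0,0,0,0,0,0,0,0,0,0,-0.04,0,0,0,0,0,0,-0.07,0,0,0,0,0,0,-0.07,0,0,0,0,0,0,-0.04,0,0,0,0,0,0,0,0,0,0,0,0,0,0,0,0,0,0]'
python3 - <<'E'
from h import *
H=np.array([.5872,.2583])
for c in('wrist','side','scene'):
  m=camera_model(c);capture(c)
  for l,z in(('top_half',.056),('sled_post',.074),('lever_knob',.072),('lever_hinge',.037),('jar',0)):
    for r in tip_of(l,c)[:2]:
      P=atz(c,r['uv'],z,m)[:2]; d=P-H; print(c,l,round(r['p'],2),np.round(P,4),np.round(np.degrees(np.arctan2(d[1],d[0]))-76.6,1) if 'knob' in l else '')
print(state()['time'],state()['ft_force'])
E
```

```text
time: 29.58
position: [0.5071, 0.2691, 0.2375]
tcp_rot: [[0.392, 0.92, -0.002], [0.92, -0.392, -0.001], [-0.001, -0.001, -1.0]]
ft_force: [-0.7, -1.1, 0.3]
opening: 0.0426
grasp_force: 0.0
wrist top_half 0.8 [0.4985 0.0298] 
wrist top_half 0.65 [0.614  0.1661] 
wrist sled_post 0.56 [0.5317 0.1822] 
wrist lever_knob 0.74 [0.51   0.2774] 89.5
wrist lever_hinge 0.94 [0.5859 0.2584] 
side top_half 0.78 [0.4794 0.0513] 
side top_half 0.76 [0.619  0.1613] 
side sled_post 0.78 [0.5354 0.186 ] 
side sled_post 0.31 [ 0.4125 -0.2717] 
side lever_knob 0.56 [0.3558 0.5471] 52.1
side lever_knob 0.51 [0.5154 0.2645] 98.5
side lever_hinge 0.61 [0.3055 0.3138] 
side lever_hinge 0.53 [0.589  0.2633] 
side jar 0.91 [0.6439 0.4306] 
side jar 0.56 [0.5979 0.0796] 
scene top_half 0.93 [0.6105 0.1559] 
scene top_half 0.83 [ 0.3049 -0.4009] 
scene sled_post 0.95 [0.5383 0.1946] 
scene sled_post 0.68 [0.5971 0.1172] 
scene lever_knob 0.58 [0.5134 0.266 ] 97.4
scene jar 0.68 [0.6423 0.4208] 
30.475 [0.43336318 0.89727788 0.00287054]
```

Every check agrees: the mould is at (0.614,0.166) as expected for home, the post is at (0.532,0.182), and the lever is at about 90°. Handing in.

```bash
python3 -c "
from station import *
print(job_done())"
```

```text
the job is handed in; nothing more can be done
None
```

The job is handed in at about 30 s of robot time, result not shown: top half flush on its pins, sled pushed to its stop at the gate block (about 16 N), then the lever swung to its stop at about 90°; I moved none of the other things on the bench.

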